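Isolate and drain the test manifold

TASK

Take the test manifold out of service: turn the supply valve, the one whose ball knob leans towards the robot, clockwise until it is fully shut against its stop, and only then open the drain valve, the one with the upright ball knob, anticlockwise fully to its stop. Let go of both and leave the things lying about where they are.

Things in the scene. Friction and masses are not known exactly. Their poses are not given: they have to be found in the camera images.
- test_stand: manifold stand fixed to the bench: base plate 100 x 240 x 12 mm, two posts, square header bar 40 x 40 x 240 mm with its centre 140 mm up, small gauge in its front. Origin: centre of the plate's underside; x to the back, y along the bar to the left, z up. Two brass valves on the bar's front, 75 mm left and right of its middle; which is where changes. A bench vice 182 mm high stands in front
- supply_knob_ball (a point): centre of the smooth black ball, 40 mm in diameter, of the supply knob. Its z axis runs along the stem, out through the ball (leaning 30 degrees towards the stand's front, the robot's side; ball centre 225 mm above the bench); x and y turn with the knob. Under the ball a 12 mm stem is bare down to 39 mm below the centre; there a 24 mm steel collar carries a pointer that reaches 24 mm out
- supply_knob (a joint): Supply knob angle: 0 = shut stop, 3.4 = open stop, growing anticlockwise seen from above the ball. Starts at 1.8 to 3.4. Turning takes a steady 0.18 N m; it stays where left. Rigid stops. The ball is slippery (friction about 0.3): gripped with 30 to 50 N at its widest it turns with the fingers and slips harmlessly at a stop; higher up it slips out. Seen from the robot the pointer is at the left when shut, at the right when open
- drain_knob_ball (a point): centre of the smooth black ball, 40 mm in diameter, of the drain knob. Its z axis runs along the stem, out through the ball (vertical; ball centre 238 mm above the bench); x and y turn with the knob. Under the ball a 12 mm stem is bare down to 39 mm below the centre; there a 24 mm steel collar carries a pointer that reaches 24 mm out
- drain_knob (a joint): Drain knob angle: 0 = shut stop, 3.4 = open stop, growing anticlockwise seen from above the ball. Starts at 0 to 0.9. Turning takes a steady 0.18 N m; it stays where left. Rigid stops. The ball is slippery (friction about 0.3): gripped with 30 to 50 N at its widest it turns with the fingers and slips harmlessly at a stop; higher up it slips out. Seen from the robot the pointer is at the left when shut, at the right when open
- brass_nipple: loose brass hex nipple, 32 x 36 x 38 mm, standing on the stand's base plate; origin at its underside. Not to be disturbed
- screwdriver_cross: loose screwdriver, red handle, 29 x 209 x 36 mm, long axis its y. Not to be disturbed
- cement_tin: loose tin standing, 70 mm diameter, 98 mm high, origin at its underside. Not to be disturbed
- solder_spool: loose spool of solder, 76 x 72 x 44 mm, origin at its underside. Not to be disturbed

How it is judged:
By the outcome, as a careful person would: the job done as asked, in the order asked, and still so for the second after the job is handed in, with the robot touching nothing.
It also fails if it takes over 72 s, if anything falls off the work surface, if the arm or the gripper's body presses on something with over 40 N, if the wrist force passes 120 N, or if a joint passes its speed limit or range.

ROBOT

A 6-joint arm with a two-finger parallel gripper is mounted at the origin on a cart in front of the work surface, level with it; the furniture and walls round the work are solid. World frame = base frame: x ahead of the robot, y to its left, z up, the work surface at z = 0. Lengths are in m, angles in rad, forces in N, time in s.
With the tool pointing down it reaches from about 0.25 to 0.725 m from the base axis. Payload 4 kg.
Tool frame: the origin (TCP) lies at the very end of the fingers, on their centre line; the grasp point (between the pads) lies 19 mm behind it (bot.pinch_z is the distance from the TCP to the grasp point, in m); z points along the fingers, x is the direction in which the jaws open and shut, and the axes are right-handed (so a half turn about z gives the same grasp; the last joint's range is limited). The gripper opens to 85 mm and grips with 20 to 120 N. Pads are 22 mm wide; open, the fingers measure 114 mm over their backs; the gripper's body (76 mm by 85 mm) begins 54 mm behind the grasp point. The pads swing forward as they close: fully open they stand 13 mm farther back than shut.
Start: joints at [1.244, 0.241, 0.005, 1.335, 0, 1.571], TCP at [0.161, 0.474, 0.231] pointing down, gripper open.
Joint ranges: [-2.72, 2.72], [-1.05, 1.87], [-1.09, 1.28], [-1.99, 2.15], [-1.42, 1.44], [-3.14, 3.14]. Speed limits (rad/s): [2.79, 2.79, 3.14, 3.14, 3.14, 3.14].

INTERFACE

Orientations are given as a unit quaternion [x, y, z, w].
In Python, from workcell import bot gives the robot as it stands. The module is installed in compiled form; this text tells all that it offers.
- The arm moves only by the shell command python3 -m inch 'ROWS'. ROWS is JSON, a list of rows, each a list of 7 numbers: the shift along the tool's x, y, z scaled (see below), then the turn, a rotation vector about the tool's x, y, z scaled (see below), then the gripper command: -1 is fully open, 1 is shut, values between are in proportion. In form: [[x, y, z, wx, wy, wz, gripper], ...]. A call has exactly 8 rows; each row shifts and turns the commanded pose from where the row before left it, along the tool's axes as they then stand; what a row does not reach is not made up. The controller multiplies each number of a shift by 2.5 cm and each number of a turn by 180 degrees. A row lasts 1/10 s, in which the tool goes at most 50 mm and 8.59 degrees, less where a joint would pass 70% of its speed; a pose out of reach is approached as far as the arm can. A call with a number of a shift or a turn outside -1 to 1 is refused whole. A call with a gripper value outside its range is refused whole. The fingers move at their own pace and stop on an object; the grip force is fixed at half the most. Time passes only in rows, so rows that do not move let the fingers close, or fill a call up. It gives the time, the measured TCP pose, the force and the opening at its end, in the units of the state.
- bot.get_obs(): the state, without advancing time (a new reading comes with each control period).
- bot.camera(name): name is "side" or "top"; returns (picture, depth): 400x640x3 uint8, blue, green, red; 400x640 float32, m along the optical axis (not along the pixel's ray), 0 where there is no reading.
- bot.get_calibration(name): a dict with "vfov" (degrees; the focal length in pixels is half the picture's height over the tangent of half this angle, whatever the lens; pixels are square), "cx", "cy" (the principal point, pixels), "dist_coeffs" ([k1, k2, p1, p2, k3] as OpenCV has them; the pictures are not rectified), "R" (3x3) and "t" (3): a world point X has camera coordinates R X + t. Camera axes: x right, y down, z forward; pixel columns grow to the right and rows downward; lengths in m; the calibration is good to about 2 mm. A picture is of the moment at which its call begins. get_calibration takes no time and is no camera call.
- bot.job_done(): hands the job in, once; it reports no verdict.
The state is a dict: "clock": time; "joint_pos": joint angles; "joint_vel": joint speeds; "tau": joint torques, N m; "eef_pos": TCP position; "tool_rot": TCP orientation; "ft_force": force on the tool from outside, world axes, zero at the start; "ft_torque": the same for the moment, N m; "grip_width": finger opening in m.
Only numpy, scipy, OpenCV 4.12 (cv2) and the standard library are available. Lean on these libraries where they do the work, as an engineer would, in place of code of your own. Each camera call takes 0.05 s, during which the arm holds its last target.

## Working session

There is one attempt and no reset: what is moved stays moved. The work goes in short steps, Python scripts to look and compute and a shell command to move; the robot and the scene stay as the last step left them, time stands still between calls to the robot, and variables do not carry over. Pictures are saved under pics/ and viewed, and the job is handed in when it is done.

```bash
mkdir -p pics; cat > h.py <<'E'
import numpy as np,cv2
from workcell import bot
def cal(n):
    c=bot.get_calibration(n); f=200/np.tan(np.radians(c['vfov'])/2)
    K=np.array([[f,0,c['cx']],[0,f,c['cy']],[0,0,1]]);return K,np.array(c['dist_coeffs'],float),np.array(c['R']),np.array(c['t'])
def shot(n,tag):
    p,d=bot.camera(n);cv2.imwrite(f'pics/{tag}.png',p);np.save(f'pics/{tag}.npy',d);return p,d
def cloud(n,d):
    K,D,R,t=cal(n)
    v,u=np.mgrid[0:400,0:640]
    q=cv2.undistortPoints(np.stack([u.ravel(),v.ravel()],1).astype(np.float64)[:,None],K,D)[:,0]
    P=np.c_[q,np.ones(len(q))]*d.ravel()[:,None]
    return ((P-t)@R).reshape(400,640,3)
def proj(n,X):
    K,D,R,t=cal(n)
    return cv2.projectPoints(np.atleast_2d(np.array(X,float)),cv2.Rodrigues(R)[0],t,K,D)[0][:,0]
E
python3 - <<'E'
from h import *
for n in('side','top'):
    shot(n,n+'0');K,D,R,t=cal(n);print(n,K[0,0],D,'cam at',-R.T@t,'fwd',R[2])
o=bot.get_obs();print(o, bot.pinch_z)
E
```

```text
side 379.15100086386497 [0.00048758 0.         0.         0.         0.        ] cam at [-0.10301879  0.02034052  0.64756912] fwd [ 0.79194583 -0.22294275 -0.56843499]
top 397.8911677161137 [-0.07385289  0.          0.          0.          0.        ] cam at [ 0.4961226  -0.17959497  1.07566995] fwd [ 0.10252031  0.02422395 -0.99443591]
{'clock': 0.1, 'joint_pos': array([ 1.24395624e+00,  2.41369254e-01,  3.83913012e-03,  1.33519671e+00,
       -1.90662808e-05,  1.57081166e+00]), 'joint_vel': array([-1.28642763e-03, -1.51779301e-03,  3.73451458e-03,  1.84224664e-03,
       -1.88872518e-03, -9.41828667e-05]), 'tau': array([ 5.25211567e-05, -3.73137653e+01,  2.53010309e+01,  1.08641034e-02,
        7.59519799e-05, -1.46679980e-06]), 'eef_pos': array([0.16034706, 0.4729849 , 0.23047863]), 'tool_rot': array([ 8.12731590e-01,  5.82637478e-01, -7.78930649e-04,  5.70153928e-04]), 'ft_force': array([ 0.48562182, -0.65026538, -1.21227391]), 'ft_torque': array([-0.06149042, -0.03746601,  0.02179037]), 'grip_width': 0.08561663753333144} 0.0187
```

View pics/side0.png

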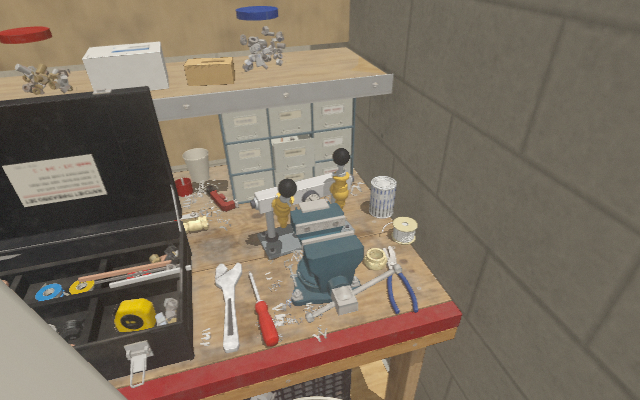

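View pics/top0.png

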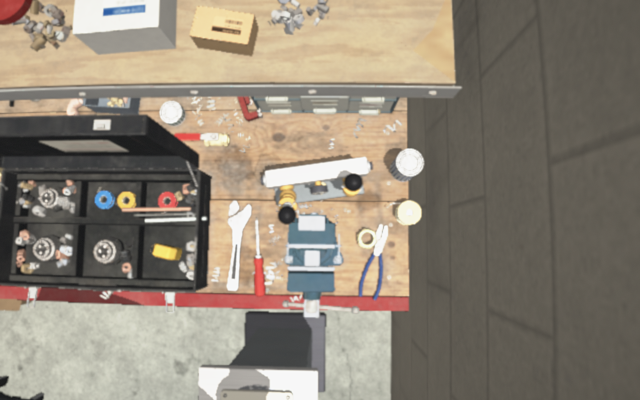

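Side view: the left ball at (287,188) leans forward, so it is the supply. The right ball at (341,157) is upright, so it is the drain. The vice stands in front of them. In the top view the balls are at (287,214) and (353,183), with the shelf overhanging behind and the wall on the right. Next I'll measure positions.

```bash
cat > fit.py <<'E'
from h import *
from scipy.optimize import least_squares
seeds={'side':[(287,188),(341,157)],'top':[(287,214),(353,183)]}
for n in seeds:
    p=cv2.imread(f'pics/{n}0.png');d=np.load(f'pics/{n}0.npy');W=cloud(n,d)
    for s in seeds[n]:
        m=np.zeros((400,640),bool);v,u=np.mgrid[0:400,0:640]
        m=((u-s[0])**2+(v-s[1])**2<14**2)&(p.max(2)<75)&(d>0)
        X=W[m]; c0=np.median(X,0);X=X[np.linalg.norm(X-c0,axis=1)<.03]
        r=least_squares(lambda c:np.linalg.norm(X-c,axis=1)-.02,c0+[0,0,-.01],loss='soft_l1',f_scale=.002)
        print(n,s,len(X),r.x,np.sqrt(np.mean(r.fun**2)))
E
python3 fit.py
python3 - <<'E'
from h import *
for n,b in(('side',(230,130,220,180)),('top',(240,140,180,180))):
    p=cv2.imread(f'pics/{n}0.png');x,y,w,h=b
    cv2.imwrite(f'pics/{n}0c.png',cv2.resize(p[y:y+h,x:x+w],None,fx=3.3,fy=3.3,interpolation=cv2.INTER_CUBIC))
W=cloud('top',np.load('pics/top0.npy'))
for uv in[(340,90),(440,90),(270,180),(365,165),(315,172),(315,225),(290,235),(335,235),(311,250),(300,285),(408,165),(415,100),(420,200),(323,105),(407,215),(390,60)]: print(uv,W[uv[1],uv[0]].round(3))
E
```

```text
side (287, 188) 231 [ 0.54699424 -0.09463392  0.22520148] 0.0010144002938719966
side (341, 157) 210 [ 0.61761593 -0.23568174  0.23817887] 0.000996384048013788
top (287, 214) 220 [ 0.54954816 -0.09456333  0.22539796] 0.0010298691435429727
top (353, 183) 212 [ 0.62024371 -0.23571816  0.23847497] 0.0011246006848880633
(340, 90) [ 0.784 -0.203  0.34 ]
(440, 90) [ 0.784 -0.394  0.346]
(270, 180) [ 0.635 -0.047  0.16 ]
(365, 165) [ 0.672 -0.268  0.162]
(315, 172) [ 0.655 -0.152  0.16 ]
(315, 225) [ 0.53  -0.154  0.183]
(290, 235) [ 0.507 -0.097  0.175]
(335, 235) [ 0.509 -0.199  0.175]
(311, 250) [ 0.473 -0.144  0.13 ]
(300, 285) [ 0.396 -0.122  0.178]
(408, 165) [ 0.687 -0.383  0.09 ]
(415, 100) [ 0.981 -0.481 -0.25 ]
(420, 200) [ 0.629 -0.479 -0.197]
(323, 105) [ 0.825 -0.168  0.136]
(407, 215) [ 0.564 -0.388  0.045]
(390, 60) [ 0.836 -0.297  0.36 ]
```

View pics/side0c.png

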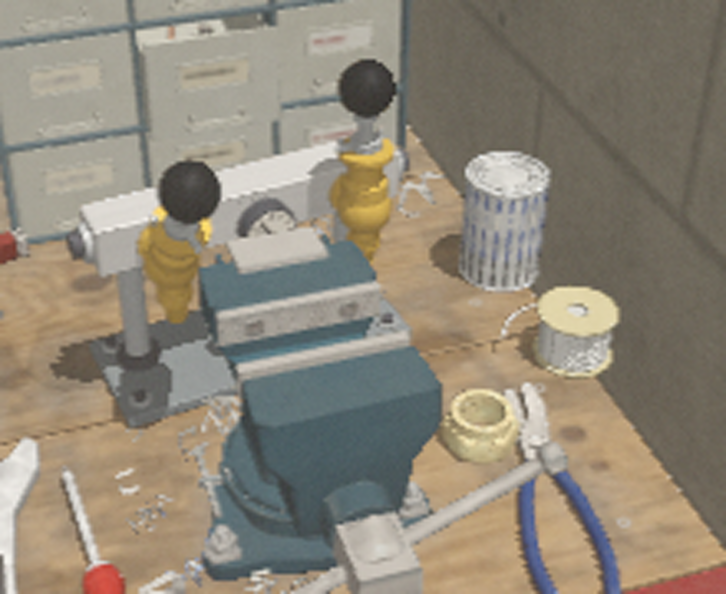

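View pics/top0c.png

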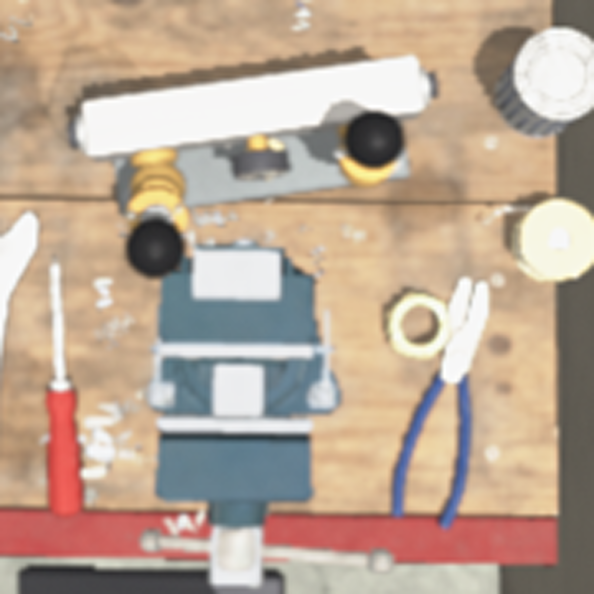

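```bash
cat >> h.py <<'E'
from scipy.spatial.transform import Rotation as Ro
YAW=.166
xs=np.array([np.cos(YAW),np.sin(YAW),0]);ys=np.array([-np.sin(YAW),np.cos(YAW),0]);zz=np.array([0,0,1.])
AX={'s':-.5*xs+np.sqrt(.75)*zz,'d':zz}
C={'s':np.array([.5483,-.0946,.2253]),'d':np.array([.619,-.2357,.2383])}
def target(k,back,ang,below=.0015):
    # ang: degrees of jaw axis from stand lateral, ccw seen from above ball
    z=-AX[k]; R=Ro.from_rotvec(np.radians(ang)*AX[k]).as_matrix()
    x=R@ys; return C[k]+z*(bot.pinch_z+below-back),np.c_[x,np.cross(z,x),z]
def go(k,back,ang,below=.0015):
    p,R=target(k,back,ang,below);o=bot.get_obs();R0=Ro.from_quat(o['tool_rot']).as_matrix()
    d=R0.T@(p-o['eef_pos']); print('shift rows(25mm):',(d/.025).round(2))
    w=Ro.from_matrix(R0.T@R).as_rotvec();print('turn /180:',(w/np.pi).round(4),'deg',np.degrees(np.linalg.norm(w)).round(1))
    d2=R.T@(p-o['eef_pos']);print('shift after turn:',(d2/.025).round(2),' j',o['joint_pos'].round(2),'eef',o['eef_pos'].round(4),'F',o['ft_force'].round(1),'T',o['ft_torque'].round(2),'w',o['grip_width'].round(4),'t',o['clock'])
E
python3 - <<'E'
from h import *
W=cloud('side',np.load('pics/side0.npy'));m=(W[...,1]>-.1)&(W[...,1]<.4)&(W[...,0]<.6)&(np.load('pics/side0.npy')>0)&(W[...,0]>.2)
print('max height in path',np.percentile(W[m][:,2],[50,90,99]))
# vice top
W=cloud('top',np.load('pics/top0.npy'));m=(W[...,2]>.17)&(W[...,2]<.2)&(W[...,0]<.56)&(W[...,0]>.4)&(W[...,1]<0)
print(W[m].min(0),W[m].max(0))
E
R='[-0.73,0.75,-0.65,0,0,0,-1]'; echo
python3 -m inch '[[-0.73,0.75,-0.65,0,0,0,-1],[-0.73,0.75,-0.65,0,0,0,-1],[-0.73,0.75,-0.65,0,0,0,-1],[-0.73,0.75,-0.65,0,0,0,-1],[-0.73,0.75,-0.65,0,0,0,-1],[-0.73,0.75,-0.65,0,0,0,-1],[-0.73,0.75,-0.65,0,0,0,-1],[-0.73,0.75,-0.65,0,0,0,-1]]'
```

```text
max height in path [0.01016423 0.07995233 0.17956952]
[ 0.40002793 -0.48258295  0.17028602] [ 0.55954756 -0.0928338   0.19991666]

clock: 0.9
eef_pos: [0.2558, 0.2859, 0.3616]
tool_rot: [0.813, 0.583, -0.0, 0.0]
ft_force: [0.7, 1.2, -0.1]
grip_width: 0.0858
```

```bash

python3 -m inch '[[-0.73,0.75,0,0,0,-0.04,-1],[-0.73,0.75,0,0,0,0,-1],[-0.73,0.75,0,0,0,0,-1],[-0.73,0.75,0,0,0,0,-1],[-0.73,0.75,0,0,0,0,-1],[-0.73,0.75,0,0,0,0,-1],[-0.73,0.75,0,0,0,0,-1],[-0.73,0.75,0,0,0,0,-1]]'
python3 - <<'E'
from h import *
go('s',.1,50)
E
```

```text
clock: 1.7
eef_pos: [0.3709, 0.1114, 0.361]
tool_rot: [0.775, 0.633, -0.0, -0.0]
ft_force: [1.6, 0.4, -0.2]
grip_width: 0.0855
shift rows(25mm): [-7.23  7.11  2.66]
turn /180: [-0.1722 -0.0445 -0.3851] deg 76.4Traceback (most recent call last):
  File "<stdin>", line 2, in <module>
  File "h.py", line 30, in go
    d2=R.T@(p-o['eef_pos']);print('shift after turn:',(d2/.025).round(2),' j',o['joint_pos'].round(2),'eef',o['eef_pos'].round(4),'F',o['ft_force'].round(1),'T',o['ft_torque'].round(2),'w',o['grip_width'].round(4),'t',o['clock'])
                                                                                                                                                                                             ^^^^^^^^^^^^^^^^^^^^^
AttributeError: 'float' object has no attribute 'round'
```

```bash
sed -i "s/o\['grip_width'\].round(4)/round(o['grip_width'],4)/" h.py
python3 -m inch '[[-0.9,0.88,0,0,0,0,-1],[-0.9,0.88,0,0,0,0,-1],[-0.9,0.88,0,0,0,0,-1],[-0.9,0.88,0,0,0,0,-1],[-0.9,0.88,0,0,0,0,-1],[-0.9,0.88,0,0,0,0,-1],[-0.9,0.88,0,0,0,0,-1],[-0.9,0.88,0,0,0,0,-1]]'
python3 -m inch '[[0,0,0,-0.019,-0.0049,-0.0425,-1],[0,0,0,-0.019,-0.0049,-0.0425,-1],[0,0,0,-0.019,-0.0049,-0.0425,-1],[0,0,0,-0.019,-0.0049,-0.0425,-1],[0,0,0,-0.019,-0.0049,-0.0425,-1],[0,0,0,-0.019,-0.0049,-0.0425,-1],[0,0,0,-0.019,-0.0049,-0.0425,-1],[0,0,0,-0.019,-0.0049,-0.0425,-1]]'
python3 - <<'E'
from h import *
go('s',.1,50)
E
```

```text
clock: 2.5
eef_pos: [0.5075, -0.1003, 0.3608]
tool_rot: [0.775, 0.632, -0.0, -0.0]
ft_force: [-0.3, 0.4, 0.1]
grip_width: 0.0854
clock: 3.3
eef_pos: [0.5066, -0.0987, 0.361]
tool_rot: [0.323, 0.917, 0.098, 0.212]
ft_force: [-0.5, -0.6, 0.5]
grip_width: 0.0854
shift rows(25mm): [ 0.74 -0.87  2.41]
turn /180: [-0.0193 -0.0051 -0.0432] deg 8.6
shift after turn: [ 0.9  -0.9   2.34]  j [-0.29 -0.1  -0.14  1.09  0.17 -1.15] eef [ 0.5066 -0.0987  0.361 ] F [-0.5 -0.6  0.5] T [-0.06  0.41 -0.02] w 0.0854 t 3.3
```

```bash

python3 -m inch '[[0,0,0,-0.0193,-0.0051,-0.0432,-1],[0.3,-0.3,0.8,0,0,0,-1],[0.3,-0.3,0.8,0,0,0,-1],[0.3,-0.3,0.74,0,0,0,-1],[0,0,0,0,0,0,-1],[0,0,0,0,0,0,-1],[0,0,0,0,0,0,-1],[0,0,0,0,0,0,-1]]'
python3 - <<'E'
from h import *
go('s',0,50)
shot('side','side1')
E
```

```text
clock: 4.1
eef_pos: [0.5101, -0.1017, 0.2965]
tool_rot: [0.257, 0.931, 0.108, 0.236]
ft_force: [-0.5, 0.4, -0.8]
grip_width: 0.0851
shift rows(25mm): [ 0.09 -0.02  4.05]
turn /180: [-0.0005  0.0008 -0.0017] deg 0.3
shift after turn: [ 0.08 -0.03  4.05]  j [-0.34 -0.1  -0.33  0.87  0.24 -1.31] eef [ 0.5101 -0.1017  0.2965] F [-0.5  0.4 -0.8] T [-0.11  0.46  0.02] w 0.0851 t 4.1
```

View pics/side1.png

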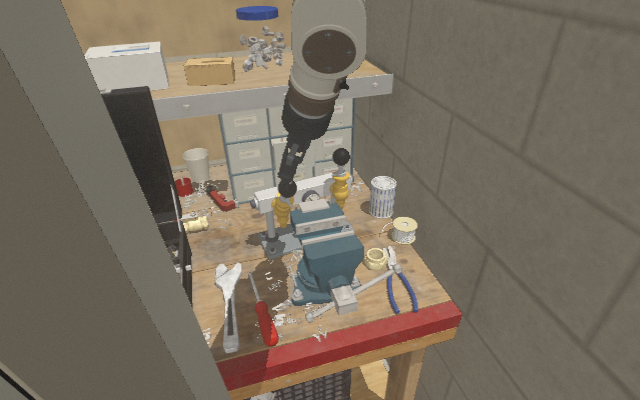

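The fingers hang just above the supply ball (287,188) and are clear of the vice. I'll descend and close.

```bash

python3 -m inch '[[0.04,0,0.7,0,0,0,-1],[0.04,0,0.7,0,0,0,-1],[0,0,0.7,0,0,0,-1],[0,0,0.7,0,0,0,-1],[0,0,0.6,0,0,0,-1],[0,0,0.4,0,0,0,-1],[0,0,0.25,0,0,0,-1],[0,0,0,0,0,0,-1]]'
python3 - <<'E'
from h import *
go('s',0,50)
E
```

```text
clock: 4.95
eef_pos: [0.5576, -0.0921, 0.2058]
tool_rot: [0.257, 0.931, 0.108, 0.234]
ft_force: [0.1, -0.7, -0.2]
grip_width: 0.0852
shift rows(25mm): [-0.07  0.01 -0.06]
turn /180: [-0.0008 -0.0003 -0.0019] deg 0.4
shift after turn: [-0.07  0.01 -0.06]  j [-0.28  0.06 -0.43  0.61  0.21 -1.26] eef [ 0.5576 -0.0921  0.2058] F [ 0.1 -0.7 -0.2] T [-0.12  0.52  0.04] w 0.0852 t 4.95
```

```bash

python3 -m inch '[[-0.04,0,-0.04,0,0,0,-1],[0,0,0,0,0,0,1],[0,0,0,0,0,0,1],[0,0,0,0,0,0,1],[0,0,0,0,0,0,1],[0,0,0,0,0,0,1],[0,0,0,0,0,0,1],[0,0,0,0,0,0,1]]'
python3 - <<'E'
from h import *
go('s',0,50);shot('top','top1');shot('side','side2')
E
```

```text
clock: 5.75
eef_pos: [0.5566, -0.0921, 0.2074]
tool_rot: [0.257, 0.932, 0.109, 0.233]
ft_force: [-7.2, 2.2, 4.6]
grip_width: 0.0372
shift rows(25mm): [-0.08  0.01  0.02]
turn /180: [-0.0006 -0.0007 -0.002 ] deg 0.4
shift after turn: [-0.08  0.    0.02]  j [-0.28  0.05 -0.42  0.62  0.22 -1.26] eef [ 0.5566 -0.0921  0.2074] F [-7.2  2.2  4.6] T [0.27 1.04 0.29] w 0.0372 t 5.75
```

```bash

python3 -m inch '[[0,0,0,0,0,0,0.0],[0,0,0,0,0,0,0.0],[-0.06,0,0.16,0,0,0,0],[0,0,0,0,0,0,1],[0,0,0,0,0,0,1],[0,0,0,0,0,0,1],[0,0,0,0,0,0,1],[0,0,0,0,0,0,1]]'
python3 - <<'E'
from h import *
go('s',0,50)
E
```

```text
clock: 6.65
eef_pos: [0.5589, -0.0919, 0.2028]
tool_rot: [0.257, 0.932, 0.109, 0.232]
ft_force: [-7.7, 3.8, 2.3]
grip_width: 0.0375
shift rows(25mm): [-0.08  0.02 -0.19]
turn /180: [-0.0007 -0.0018 -0.0021] deg 0.5
shift after turn: [-0.08  0.02 -0.19]  j [-0.28  0.06 -0.42  0.61  0.22 -1.26] eef [ 0.5589 -0.0919  0.2028] F [-7.7  3.8  2.3] T [0.49 1.42 0.43] w 0.0375 t 6.65
```

View pics/top1.png

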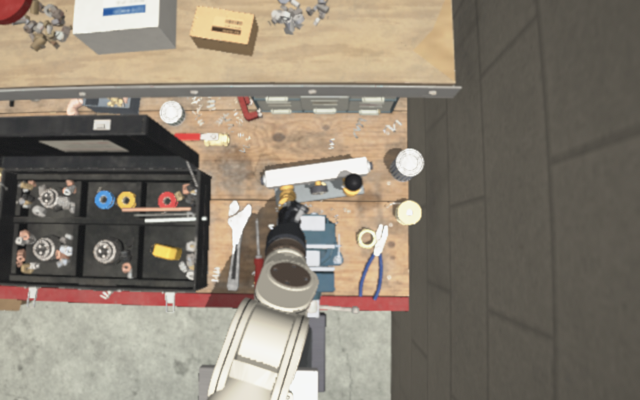

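View pics/side2.png

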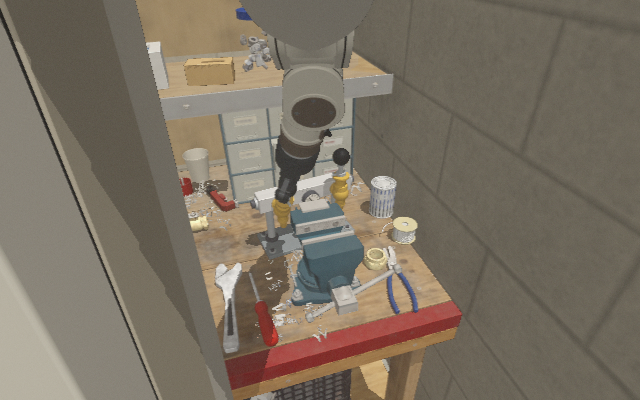

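```bash

python3 -m inch '[[0.06,0,-0.1,0,0,0,1],[0,0,0,0,0,0.045,1],[0,0,0,0,0,0.045,1],[0,0,0,0,0,0.045,1],[0,0,0,0,0,0.045,1],[0,0,0,0,0,0.045,1],[0,0,0,0,0,0.045,1],[0,0,0,0,0,0.045,1]]'
python3 - <<'E'
from h import *
go('s',0,50); o=bot.get_obs();print(o['ft_torque']@AX['s'])
E
python3 -m inch '[[0,0,0,0,0,0.045,1],[0,0,0,0,0,0.045,1],[0,0,0,0,0,0.045,1],[0,0,0,0,0,0.045,1],[0,0,0,0,0,0.045,1],[0,0,0,0,0,0,1],[0,0,0,0,0,0,1],[0,0,0,0,0,0,1]]'
python3 - <<'E'
from h import *
go('s',0,-50); o=bot.get_obs();print(o['ft_torque']@AX['s'])
shot('side','side3')
E
```

```text
clock: 7.45
eef_pos: [0.5585, -0.0916, 0.203]
tool_rot: [0.67, 0.696, 0.206, 0.152]
ft_force: [11.8, 4.2, -14.7]
grip_width: 0.0374
shift rows(25mm): [-0.04  0.09 -0.18]
turn /180: [-0.0013 -0.0011 -0.3185] deg 57.3
shift after turn: [-0.09  0.01 -0.18]  j [-0.28  0.06 -0.43  0.61  0.22 -0.26] eef [ 0.5585 -0.0916  0.203 ] F [ 11.8   4.2 -14.7] T [0.07 0.01 0.24] w 0.0374 t 7.45
0.16710048213500175
clock: 8.25
eef_pos: [0.5585, -0.0913, 0.203]
tool_rot: [0.869, 0.424, 0.246, 0.072]
ft_force: [12.2, 3.1, -14.6]
grip_width: 0.0371
shift rows(25mm): [ 0.02  0.1  -0.18]
turn /180: [-0.0015  0.0006  0.0136] deg 2.5
shift after turn: [ 0.02  0.1  -0.18]  j [-0.28  0.06 -0.43  0.61  0.22  0.44] eef [ 0.5585 -0.0913  0.203 ] F [ 12.2   3.1 -14.6] T [ 0.4  -0.18  0.08] w 0.0371 t 8.25
-0.11755278942896724
```

View pics/side3.png

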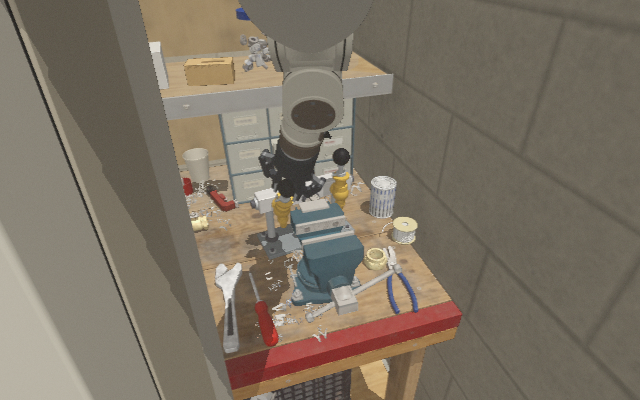

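```bash
python3 - <<'E'
import cv2
p=cv2.imread('pics/side3.png')[120:250,220:380];cv2.imwrite('pics/c3.png',cv2.resize(p,None,fx=4.5,fy=4.5,interpolation=cv2.INTER_CUBIC))
E
```

```text
(no output)
```

View pics/c3.png

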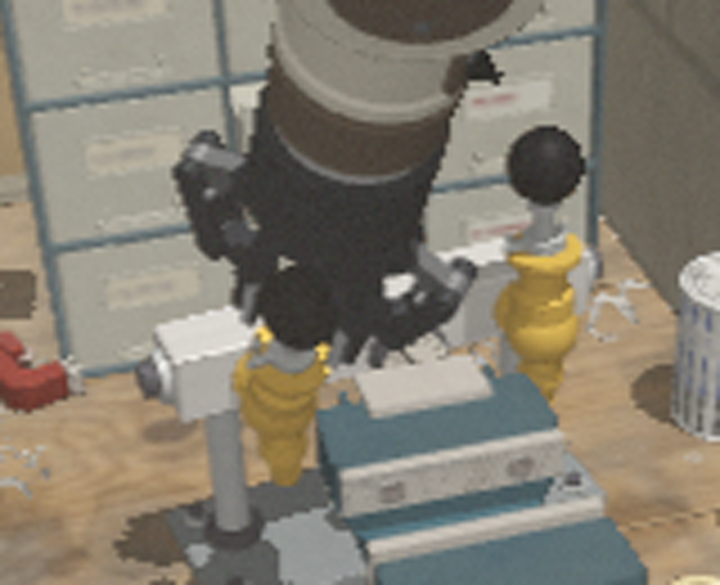

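```bash
cat >> h.py <<'E'
C['s']=C['s']+.00117*ys+.00163*np.cross(AX['s'],ys)
E
python3 -m inch '[[0,0,0,0,0,0,-0.2],[0,0,0,0,0,0,-0.2],[0,0,0,0,0,0,-0.2],[0,0,0,0,0,-0.045,-0.2],[0,0,0,0,0,-0.045,-0.2],[0,0,0,0,0,-0.045,-0.2],[0,0,0,0,0,-0.045,-0.2],[0,0,0,0,0,-0.045,-0.2]]'
python3 -m inch '[[0,0,0,0,0,-0.045,-0.2],[0,0,0,0,0,-0.045,-0.2],[0,0,0,0,0,-0.045,-0.2],[0,0,0,0,0,-0.045,-0.2],[0,0,0,0,0,-0.045,-0.2],[0,0,0,0,0,-0.045,-0.2],[0,0,0,0,0,-0.045,-0.2],[0,0,0,0,0,0,-0.2]]'
python3 - <<'E'
from h import *
go('s',0,50,.003); 
shot('side','side4')
import cv2
p=cv2.imread('pics/side4.png')[120:250,220:380];cv2.imwrite('pics/c4.png',cv2.resize(p,None,fx=4.5,fy=4.5,interpolation=cv2.INTER_CUBIC))
E
```

```text
clock: 9.1
eef_pos: [0.559, -0.0931, 0.2071]
tool_rot: [0.666, 0.699, 0.206, 0.156]
ft_force: [-0.4, -0.6, -0.1]
grip_width: 0.0511
clock: 9.9
eef_pos: [0.5589, -0.0931, 0.207]
tool_rot: [0.257, 0.931, 0.108, 0.235]
ft_force: [-0.3, 0.0, 0.8]
grip_width: 0.0514
shift rows(25mm): [ 0.09 -0.    0.02]
turn /180: [-0.0007  0.0005 -0.002 ] deg 0.4
shift after turn: [ 0.09 -0.    0.02]  j [-0.28  0.06 -0.42  0.61  0.21 -1.26] eef [ 0.5589 -0.0931  0.207 ] F [-0.3  0.   0.8] T [-0.12  0.5   0.04] w 0.0514 t 9.9
```

View pics/c4.png

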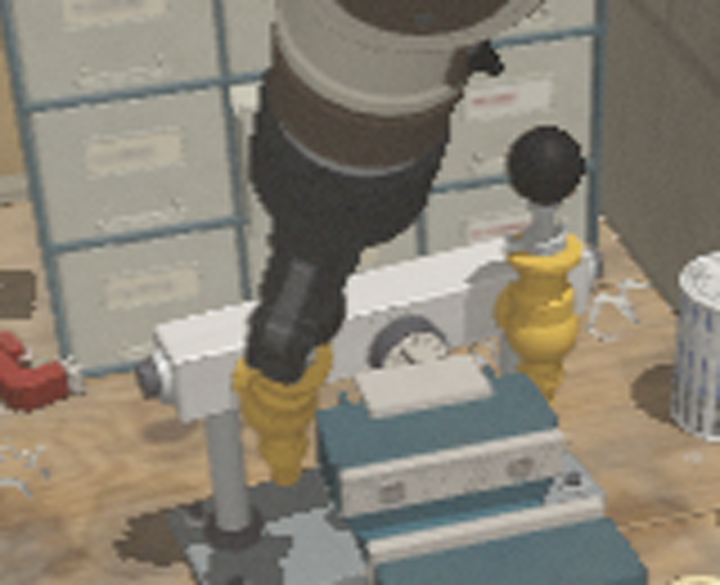

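Pose is good, and the fingers straddle the ball. Second stroke:

```bash
cat >> h.py <<'E'
def tq(k):
    o=bot.get_obs();r=o['eef_pos']-C[k]
    print('axis torque',(o['ft_torque']@AX[k]).round(3),'Faxis',(o['ft_force']@AX[k]).round(1),'w',o['grip_width'],'j6',o['joint_pos'][5].round(3),'t',o['clock'])
E
python3 -m inch '[[0.09,0,0.02,0,0,0,-0.2],[0,0,0,0,0,0,1],[0,0,0,0,0,0,1],[0,0,0,0,0,0,1],[0,0,0,0,0,0,1],[0,0,0,0,0,0.045,1],[0,0,0,0,0,0.045,1],[0,0,0,0,0,0.045,1]]'
python3 -c "from h import *;tq('s')"
python3 -m inch '[[0,0,0,0,0,0.045,1],[0,0,0,0,0,0.045,1],[0,0,0,0,0,0.045,1],[0,0,0,0,0,0.045,1],[0,0,0,0,0,0.045,1],[0,0,0,0,0,0.045,1],[0,0,0,0,0,0.045,1],[0,0,0,0,0,0.045,1]]'
python3 -c "from h import *;tq('s')"
python3 -m inch '[[0,0,0,0,0,0.045,1],[0,0,0,0,0,0,1],[0,0,0,0,0,0,1],[0,0,0,0,0,0,-0.2],[0,0,0,0,0,0,-0.2],[0,0,0,0,0,-0.045,-0.2],[0,0,0,0,0,-0.045,-0.2],[0,0,0,0,0,-0.045,-0.2]]'
python3 -m inch '[[0,0,0,0,0,-0.045,-0.2],[0,0,0,0,0,-0.045,-0.2],[0,0,0,0,0,-0.045,-0.2],[0,0,0,0,0,-0.045,-0.2],[0,0,0,0,0,-0.045,-0.2],[0,0,0,0,0,-0.045,-0.2],[0,0,0,0,0,-0.045,-0.2],[0,0,0,0,0,-0.045,-0.2]]'
python3 - <<'E'
from h import *
go('s',0,50,.003); 
E
```

```text
clock: 10.75
eef_pos: [0.558, -0.0914, 0.2059]
tool_rot: [0.449, 0.855, 0.156, 0.207]
ft_force: [-0.0, -1.6, 3.1]
grip_width: 0.0373
axis torque 0.204 Faxis 2.9 w 0.03728758636386253 j6 -0.827 t 10.75
clock: 11.55
eef_pos: [0.5577, -0.0917, 0.2051]
tool_rot: [0.837, 0.482, 0.242, 0.091]
ft_force: [3.3, -2.5, -1.6]
grip_width: 0.0373
axis torque 1.08 Faxis -2.8 w 0.03726830723147432 j6 0.303 t 11.55
clock: 12.35
eef_pos: [0.5569, -0.0914, 0.2045]
tool_rot: [0.758, 0.599, 0.226, 0.125]
ft_force: [0.3, 0.2, -0.2]
grip_width: 0.0513
clock: 13.15
eef_pos: [0.5569, -0.0914, 0.2045]
tool_rot: [0.319, 0.912, 0.124, 0.226]
ft_force: [-0.3, -0.5, 0.3]
grip_width: 0.0513
shift rows(25mm): [-0.04  0.01 -0.03]
turn /180: [-0.0008 -0.0002 -0.0447] deg 8.1
shift after turn: [-0.04  0.01 -0.03]  j [-0.28  0.06 -0.43  0.61  0.21 -1.12] eef [ 0.5569 -0.0914  0.2045] F [-0.3 -0.5  0.3] T [-0.11  0.52  0.01] w 0.0513 t 13.15
```

Torque rose from 0.2 to 1.08 N·m late in the second stroke, so the shut stop has probably been reached. I'll confirm with another short stroke.

```bash

python3 -m inch '[[-0.04,0,-0.03,0,0,0,-0.2],[0,0,0,0,0,0,1],[0,0,0,0,0,0,1],[0,0,0,0,0,0,1],[0,0,0,0,0,0,1],[0,0,0,0,0,0.03,1],[0,0,0,0,0,0.03,1],[0,0,0,0,0,0.03,1]]'
python3 -c "from h import *;tq('s')"
python3 -m inch '[[0,0,0,0,0,0.03,1],[0,0,0,0,0,0.03,1],[0,0,0,0,0,0.03,1],[0,0,0,0,0,0.03,1],[0,0,0,0,0,0.03,1],[0,0,0,0,0,0.03,1],[0,0,0,0,0,0,1],[0,0,0,0,0,0,1]]'
python3 -c "from h import *;tq('s')"
```

```text
clock: 13.95
eef_pos: [0.5567, -0.0924, 0.2054]
tool_rot: [0.449, 0.856, 0.155, 0.206]
ft_force: [-6.3, -1.0, 3.7]
grip_width: 0.0374
axis torque 0.82 Faxis 6.4 w 0.03740360651602187 j6 -0.831 t 13.95
clock: 14.75
eef_pos: [0.5576, -0.0919, 0.2055]
tool_rot: [0.668, 0.698, 0.206, 0.155]
ft_force: [2.6, 1.1, -3.2]
grip_width: 0.0376
axis torque -0.151 Faxis -4.1 w 0.03755884272409445 j6 -0.27 t 14.75
```

```bash

python3 -m inch '[[0,0,0,0,0,0,-1],[0,0,0,0,0,0,-1],[0,0,0,0,0,0,-1],[0,0,0,0,0,0,-1],[0,0,-0.8,0,0,0,-1],[0,0,-1,0,0,0,-1],[0,0,-1,0,0,0,-1],[0,0,-1,0,0,0,-1]]'
python3 - <<'E'
from h import *
shot('side','side5');shot('top','top5')
import cv2
for a in(0,5):
    p=cv2.imread(f'pics/side{a}.png')[165:225,255:325];cv2.imwrite(f'pics/c{a}s.png',cv2.resize(p,None,fx=8,fy=8,interpolation=cv2.INTER_CUBIC))
    p=cv2.imread(f'pics/top{a}.png')[160:240,260:380];cv2.imwrite(f'pics/c{a}t.png',cv2.resize(p,None,fx=6,fy=6,interpolation=cv2.INTER_CUBIC))
a=cv2.imread('pics/c0s.png');b=cv2.imread('pics/c5s.png')
import numpy as np
cv2.imwrite('pics/cmp.png',cv2.resize(np.hstack([a,b]),(800,343)))
E
```

```text
clock: 15.55
eef_pos: [0.5101, -0.1, 0.2891]
tool_rot: [0.668, 0.698, 0.206, 0.155]
ft_force: [-0.1, 0.5, 0.1]
grip_width: 0.0852
```

View pics/cmp.png

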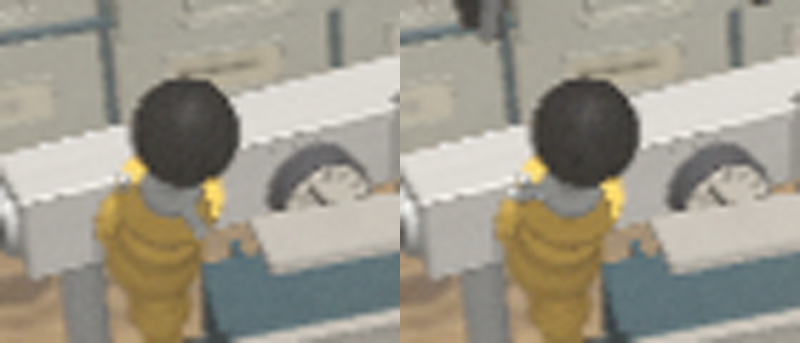

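View pics/c5t.png

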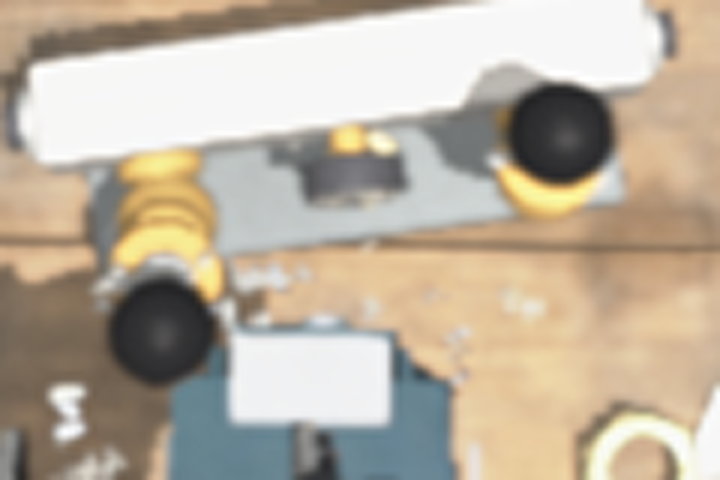

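View pics/c0t.png

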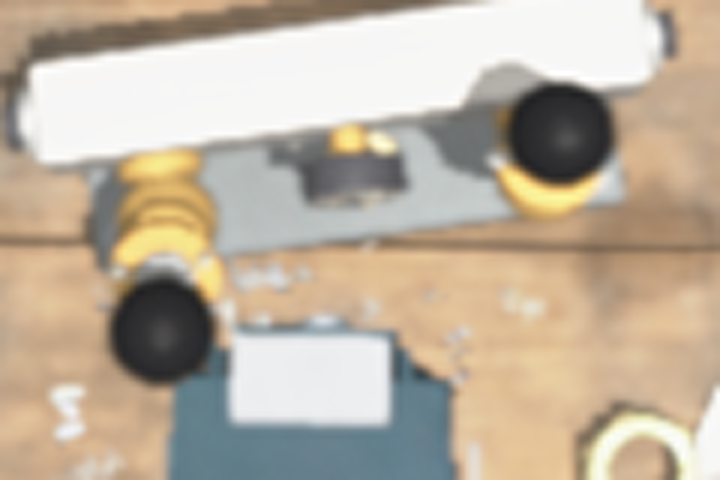

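```bash
python3 - <<'E'
from h import *
for k in 'sd':
  A=AX[k];u=np.cross(A,ys)
  for a in(-20,-10,0,10,20,40,60,90,120,150):
    c=C[k]-.039*A; t=c+.022*(np.cos(np.radians(a))*ys+np.sin(np.radians(a))*u)
    print(k,a,proj('side',t)[0].round(1),proj('top',t)[0].round(1))
  print(u)
def crop(n,t,x,y,w,f): 
    cv2.imwrite(f'pics/{t}.png',cv2.resize(cv2.imread(f'pics/{n}.png')[y:y+w,x:x+w],None,fx=f,fy=f,interpolation=cv2.INTER_LANCZOS4))
crop('side5','z1',262,175,50,11);crop('side5','z2',315,145,50,11)
E
```

```text
s -20 [273.7 196.3] [277.  206.9]
s -10 [273.8 197.9] [276.9 208.5]
s 0 [274.3 199.5] [277.1 210. ]
s 10 [275.1 201. ] [277.5 211.5]
s 20 [276.1 202.3] [278.3 212.9]
s 40 [278.9 204.5] [280.5 215.3]
s 60 [282.3 205.8] [283.4 216.8]
s 90 [287.6 205.6] [288.5 217.2]
s 120 [291.9 203. ] [293.  215.3]
s 150 [294.  198.8] [296.  211.6]
[-0.85412068 -0.14310088 -0.5       ]
d -20 [330.6 171.5] [342.4 183.3]
d -10 [331.  172.3] [342.2 185. ]
d 0 [331.6 173.1] [342.4 186.7]
d 10 [332.5 173.8] [342.8 188.3]
d 20 [333.6 174.4] [343.5 189.9]
d 40 [336.5 175.4] [345.7 192.6]
d 60 [339.7 175.7] [348.6 194.3]
d 90 [344.6 175.2] [353.8 194.9]
d 120 [348.1 173.5] [358.4 192.8]
d 150 [349.5 171.1] [361.4 188.7]
[-0.98625361 -0.16523867  0.        ]
```

View pics/z1.png

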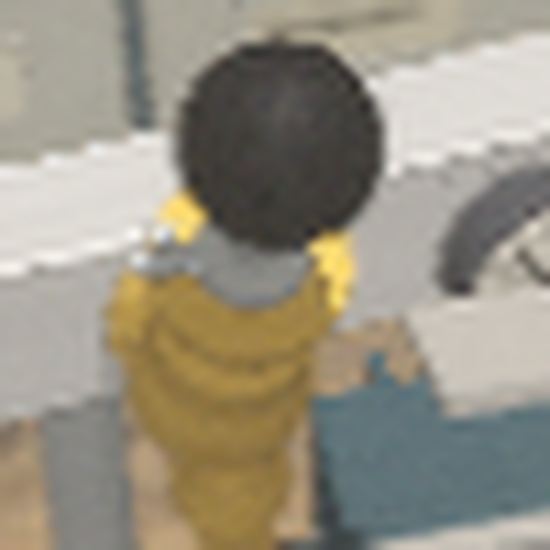

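View pics/z2.png

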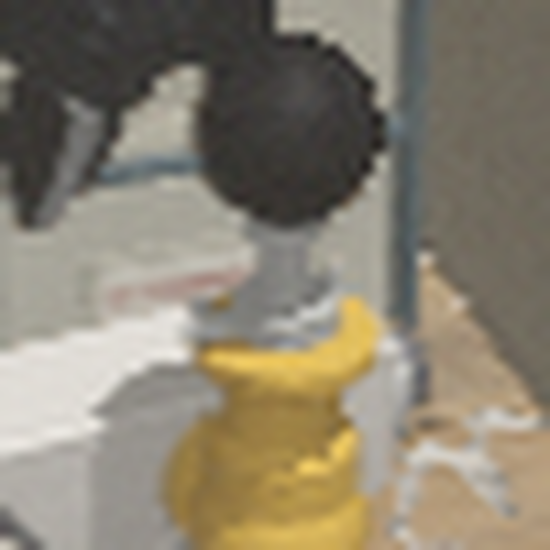

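The pointer has moved from front-right (≈291,206) to left (≈275,198). The predicted position for shut is (274,198–199.5), so supply is at about 0. I'll make one slow finishing press and open while still turning clockwise, so release can't back it off.

```bash

python3 -m inch '[[0,0,1,0,0,0,-1],[0,0,1,0,0,0,-1],[0,0,1,0,0,0,-1],[0,0,0.8,0,0,0,-1],[0,0,0,0,0,0,1],[0,0,0,0,0,0,1],[0,0,0,0,0,0,1],[0,0,0,0,0,0,1]]'
python3 -c "from h import *;tq('s')"
python3 -m inch '[[0,0,0,0,0,0,1],[0,0,0,0,0,0,1],[0,0,0,0,0,0.02,1],[0,0,0,0,0,0.02,1],[0,0,0,0,0,0.02,1],[0,0,0,0,0,0.02,1],[0,0,0,0,0,0.02,1],[0,0,0,0,0,0.02,1]]'
python3 -c "from h import *;tq('s')"
python3 -m inch '[[0,0,0,0,0,0.01,1],[0,0,0,0,0,0.01,-1],[0,0,0,0,0,0.01,-1],[0,0,0,0,0,0.01,-1],[0,0,0,0,0,0,-1],[0,0,0,0,0,0,-1],[0,0,-1,0,0,0,-1],[0,0,-1,0,0,0,-1]]'
python3 -c "
from h import *;tq('s');go('d',.1,-50)"
```

```text
clock: 16.45
eef_pos: [0.5576, -0.092, 0.2075]
tool_rot: [0.668, 0.698, 0.207, 0.155]
ft_force: [-2.6, 0.5, 2.7]
grip_width: 0.0374
axis torque -0.001 Faxis 3.6 w 0.0373889479054738 j6 -0.269 t 16.45
clock: 17.25
eef_pos: [0.5586, -0.0927, 0.2075]
tool_rot: [0.787, 0.559, 0.233, 0.115]
ft_force: [1.6, -0.6, 0.6]
grip_width: 0.0375
axis torque 0.384 Faxis -0.3 w 0.03753509268465125 j6 0.11 t 17.25
clock: 18.05
eef_pos: [0.5321, -0.0962, 0.2487]
tool_rot: [0.821, 0.51, 0.238, 0.098]
ft_force: [-0.2, -0.0, -0.2]
grip_width: 0.0853
axis torque 0.024 Faxis -0.0 w 0.0853158296975188 j6 0.209 t 18.05
shift rows(25mm): [-2.85  6.44 -1.16]
turn /180: [ 0.1218 -0.1127  0.0769] deg 32.9
shift after turn: [-1.99  6.27 -2.77]  j [-0.31 -0.03 -0.39  0.74  0.23  0.21] eef [ 0.5321 -0.0962  0.2487] F [-0.2 -0.  -0.2] T [-0.09  0.41  0.01] w 0.0853 t 18.05
```

```bash

python3 -m inch '[[0,0,-1,0,0,0,-1],[0,0,-1,0,0,0,-1],[0,0,-1,0,0,0,-1],[0,0,0,0,0,0,-1],[0,0,0,0,0,0,-1],[0,0,0,0,0,0,-1],[0,0,0,0,0,0,-1],[0,0,0,0,0,0,-1]]'
python3 -c "
from h import *;go('d',.1,-100)"
```

```text
clock: 18.85
eef_pos: [0.4958, -0.102, 0.3129]
tool_rot: [0.821, 0.51, 0.238, 0.098]
ft_force: [0.6, 0.3, 0.2]
grip_width: 0.0857
shift rows(25mm): [-2.85  6.45  1.8 ]
turn /180: [ 0.0657 -0.1615  0.3479] deg 70.0
shift after turn: [ 4.98  5.3  -0.21]  j [-0.35 -0.13 -0.31  0.93  0.25  0.17] eef [ 0.4958 -0.102   0.3129] F [0.6 0.3 0.2] T [-0.09  0.44  0.01] w 0.0857 t 18.85
```

```bash

python3 -m inch '[[0,0,0,0.008,-0.0196,0.042,-1],[0,0,0,0.008,-0.0196,0.042,-1],[0,0,0,0.008,-0.0196,0.042,-1],[0,0,0,0.008,-0.0196,0.042,-1],[0,0,0,0.008,-0.0196,0.042,-1],[0,0,0,0.008,-0.0196,0.042,-1],[0,0,0,0.008,-0.0196,0.042,-1],[0,0,0,0.008,-0.0196,0.042,-1]]'
python3 -c "
from h import *;go('d',.1,-100)"
```

```text
clock: 19.65
eef_pos: [0.4963, -0.1018, 0.3137]
tool_rot: [1.0, 0.012, 0.007, 0.003]
ft_force: [0.3, -0.9, -0.3]
grip_width: 0.0851
shift rows(25mm): [ 4.78  5.47 -0.07]
turn /180: [ 0.0022 -0.0043  0.0104] deg 2.1
shift after turn: [ 4.95  5.31 -0.17]  j [-0.2   0.22  0.19  1.53 -0.    1.35] eef [ 0.4963 -0.1018  0.3137] F [ 0.3 -0.9 -0.3] T [-0.01  0.   -0.01] w 0.0851 t 19.65
```

```bash

python3 -m inch '[[0,0,0,0.0022,-0.0043,0.0104,-1],[0.7,0.76,-0.02,0,0,0,-1],[0.7,0.76,-0.02,0,0,0,-1],[0.7,0.76,-0.02,0,0,0,-1],[0.7,0.76,-0.02,0,0,0,-1],[0.7,0.76,-0.02,0,0,0,-1],[0.7,0.76,-0.02,0,0,0,-1],[0.7,0.76,-0.02,0,0,0,-1]]'
python3 - <<'E'
from h import *
go('d',0,-100,.003);shot('side','side6');shot('top','top6')
E
```

```text
clock: 20.45
eef_pos: [0.6188, -0.2365, 0.317]
tool_rot: [1.0, -0.002, 0.001, 0.0]
ft_force: [0.1, -0.6, 0.6]
grip_width: 0.0854
shift rows(25mm): [ 0.   -0.03  4.02]
turn /180: [ 0.0001 -0.0006  0.0015] deg 0.3
shift after turn: [ 0.01 -0.03  4.02]  j [-0.37  0.6   0.76  1.74  0.    1.21] eef [ 0.6188 -0.2365  0.317 ] F [ 0.1 -0.6  0.6] T [-0.04 -0.01 -0.  ] w 0.0854 t 20.45
```

View pics/side6.png

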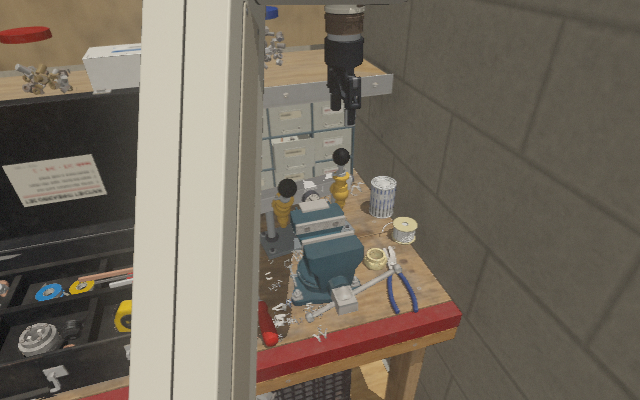

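View pics/top6.png

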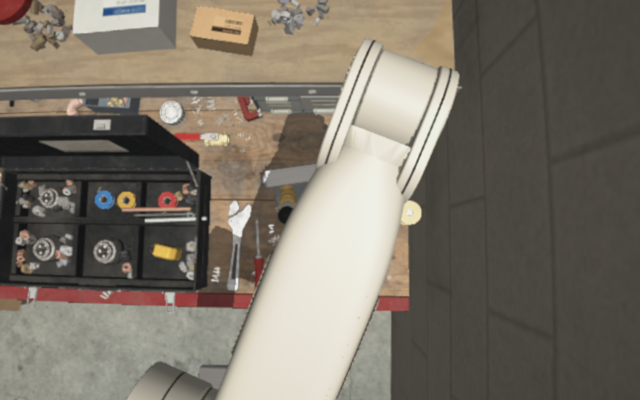

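```bash
python3 - <<'E'
from h import *
W=cloud('top',np.load('pics/top6.npy'))
for uv in[(400,60),(380,50),(440,75),(395,100),(340,150),(375,45),(375,110),(430,130),(300,300)]: print(uv,W[uv[1],uv[0]].round(3))
W=cloud('side',np.load('pics/side6.npy'))
for uv in[(345,3),(345,20),(345,45),(352,110),(337,100)]: print(uv,W[uv[1],uv[0]].round(3))
E
```

```text
(400, 60) [ 0.648 -0.24   0.756]
(380, 50) [ 0.657 -0.223  0.757]
(440, 75) [ 0.634 -0.273  0.759]
(395, 100) [ 0.611 -0.235  0.76 ]
(340, 150) [ 0.572 -0.19   0.748]
(375, 45) [ 0.661 -0.219  0.757]
(375, 110) [ 0.605 -0.219  0.755]
(430, 130) [ 0.586 -0.263  0.761]
(300, 300) [ 0.444 -0.157  0.726]
(345, 3) [ 0.24  -0.103  0.601]
(345, 20) [ 0.584 -0.227  0.527]
(345, 45) [ 0.583 -0.228  0.486]
(352, 110) [ 0.561 -0.238  0.369]
(337, 100) [ 0.662 -0.241  0.354]
```

The wrist tops out at z≈0.76 and x≤0.67, so it is well clear of the shelf. Side view: the gripper is directly above the drain ball (341,157). Descend and close.

```bash

python3 -m inch '[[0,0,0.7,0,0,0,-1],[0,0,0.7,0,0,0,-1],[0,0,0.7,0,0,0,-1],[0,-0.03,0.7,0,0,0,-1],[0,0,0.6,0,0,0,-1],[0,0,0.4,0,0,0,-1],[0,0,0.22,0,0,0,-1],[0,0,0,0,0,0,-1]]'
python3 -c "from h import *;go('d',0,-100,.003)"
python3 -m inch '[[0,0,0,0,0,0,1],[0,0,0,0,0,0,1],[0,0,0,0,0,0,1],[0,0,0,0,0,0,1],[0,0,0,0,0,0,1],[0,0,0,0,0,0,1],[0,0,0,0,0,-0.045,1],[0,0,0,0,0,-0.045,1]]'
python3 -c "from h import *;go('d',0,-100,.003);tq('d')"
```

```text
clock: 21.35
eef_pos: [0.6177, -0.2347, 0.2169]
tool_rot: [1.0, -0.002, 0.001, 0.0]
ft_force: [-0.5, 0.7, -0.1]
grip_width: 0.0854
shift rows(25mm): [0.05 0.04 0.01]
turn /180: [ 0.     -0.0005  0.0014] deg 0.3
shift after turn: [0.05 0.04 0.01]  j [-0.36  0.58  0.48  1.47  0.    1.21] eef [ 0.6177 -0.2347  0.2169] F [-0.5  0.7 -0.1] T [-0.02  0.04  0.01] w 0.0854 t 21.35
clock: 22.15
eef_pos: [0.6176, -0.2353, 0.2188]
tool_rot: [0.99, 0.141, 0.001, 0.001]
ft_force: [-4.6, 1.1, 5.9]
grip_width: 0.0378
shift rows(25mm): [0.05 0.03 0.09]
turn /180: [ 0.0005 -0.0009  0.0929] deg 16.7
shift after turn: [0.06 0.02 0.09]  j [-0.36  0.58  0.48  1.47  0.    0.92] eef [ 0.6176 -0.2353  0.2188] F [-4.6  1.1  5.9] T [ 0.16  0.82 -0.18] w 0.0378 t 22.15
axis torque -0.176 Faxis 5.9 w 0.03784355982050787 j6 0.923 t 22.15
```

```bash

for i in 1; do python3 -m inch '[[0,0,0,0,0,-0.045,1],[0,0,0,0,0,-0.045,1],[0,0,0,0,0,-0.045,1],[0,0,0,0,0,-0.045,1],[0,0,0,0,0,-0.045,1],[0,0,0,0,0,-0.045,1],[0,0,0,0,0,-0.045,1],[0,0,0,0,0,-0.045,1]]'; done
python3 -c "from h import *;tq('d')"
python3 -m inch '[[0,0,0,0,0,-0.045,1],[0,0,0,0,0,-0.045,1],[0,0,0,0,0,-0.045,1],[0,0,0,0,0,-0.045,1],[0,0,0,0,0,-0.045,1],[0,0,0,0,0,-0.045,1],[0,0,0,0,0,-0.045,1],[0,0,0,0,0,-0.045,1]]'
python3 -c "from h import *;tq('d')"
python3 -m inch '[[0,0,0,0,0,-0.045,1],[0,0,0,0,0,-0.045,1],[0,0,0,0,0,-0.045,1],[0,0,0,0,0,-0.045,1],[0,0,0,0,0,-0.03,1],[0,0,0,0,0,-0.03,1],[0,0,0,0,0,-0.03,1],[0,0,0,0,0,-0.03,1]]'
python3 -c "from h import *;tq('d');go('d',0,0)"
```

```text
clock: 22.95
eef_pos: [0.618, -0.2348, 0.2189]
tool_rot: [0.76, 0.65, 0.001, 0.001]
ft_force: [-3.2, 1.8, 5.7]
grip_width: 0.0375
axis torque -0.21 Faxis 5.7 w 0.03747488683961697 j6 -0.208 t 22.95
clock: 23.75
eef_pos: [0.6177, -0.2343, 0.2188]
tool_rot: [0.293, 0.956, 0.001, 0.001]
ft_force: [-4.4, 2.3, 6.3]
grip_width: 0.0375
axis torque -0.163 Faxis 6.3 w 0.03753666972924401 j6 -1.339 t 23.75
clock: 24.55
eef_pos: [0.6175, -0.2353, 0.2184]
tool_rot: [-0.171, 0.985, -0.001, 0.001]
ft_force: [-3.3, 0.7, 3.7]
grip_width: 0.0371
axis torque -0.209 Faxis 3.7 w 0.037130914709323816 j6 -2.279 t 24.55
shift rows(25mm): [-0.05 -0.04  0.01]
turn /180: [1.000e-04 1.000e-03 5.569e-01] deg 100.2
shift after turn: [-0.03  0.05  0.01]  j [-0.36  0.58  0.48  1.47 -0.   -2.28] eef [ 0.6175 -0.2353  0.2184] F [-3.3  0.7  3.7] T [ 0.08  0.91 -0.21] w 0.0371 t 24.55
```

Torque is still only about 0.2 N·m after 3.49 rad of finger turn, so some of it may have been slip. I'll turn a little further and measure.

```bash

python3 -m inch '[[0,0,0,0,0,-0.02,1],[0,0,0,0,0,-0.02,1],[0,0,0,0,0,-0.02,1],[0,0,0,0,0,-0.02,1],[0,0,0,0,0,-0.02,1],[0,0,0,0,0,-0.02,1],[0,0,0,0,0,-0.02,1],[0,0,0,0,0,-0.02,1]]'
python3 - <<'E'
from h import *
tq('d');shot('side','side7')
cv2.imwrite('pics/z7.png',cv2.resize(cv2.imread('pics/side7.png')[130:200,305:375],None,fx=8,fy=8,interpolation=cv2.INTER_LANCZOS4))
E
```

```text
clock: 25.35
eef_pos: [0.618, -0.2353, 0.218]
tool_rot: [-0.41, 0.912, -0.001, 0.001]
ft_force: [-2.2, 0.5, 2.7]
grip_width: 0.0374
axis torque -0.117 Faxis 2.7 w 0.03740212995680149 j6 -2.78 t 25.35
```

View pics/z7.png

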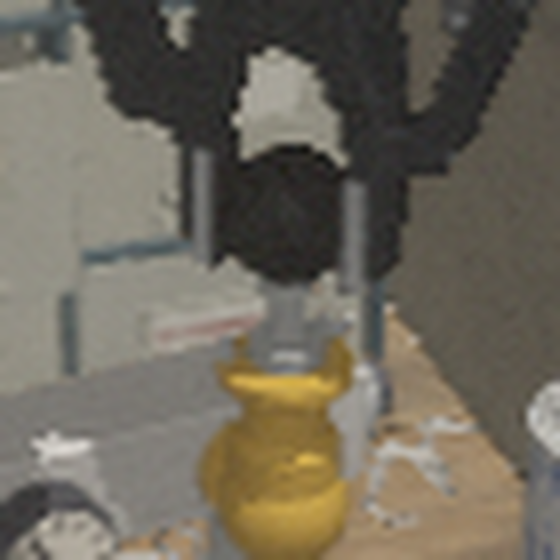

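The pads sit at the ball's widest, and the pointer is no longer at the left. I'll re-grip and do a second stroke to be sure.

```bash

python3 -m inch '[[0,0,0,0,0,0,-0.3],[0,0,0,0,0,0,-0.3],[0,0,0,0,0,0.045,-0.3],[0,0,0,0,0,0.045,-0.3],[0,0,0,0,0,0.045,-0.3],[0,0,0,0,0,0.045,-0.3],[0,0,0,0,0,0.045,-0.3],[0,0,0,0,0,0.045,-0.3]]'
python3 -m inch '[[0,0,0,0,0,0.045,-0.3],[0,0,0,0,0,0.045,-0.3],[0,0,0,0,0,0.045,-0.3],[0,0,0,0,0,0.045,-0.3],[0,0,0,0,0,0.045,-0.3],[0,0,0,0,0,0.045,-0.3],[0,0,0,0,0,0.045,-0.3],[0,0,0,0,0,0,-0.3]]'
python3 - <<'E'
from h import *
tq('d');shot('side','side8');go('d',0,0,.003)
cv2.imwrite('pics/z8.png',cv2.resize(cv2.imread('pics/side8.png')[130:200,305:375],None,fx=8,fy=8,interpolation=cv2.INTER_LANCZOS4))
E
```

```text
clock: 26.2
eef_pos: [0.6186, -0.2351, 0.2176]
tool_rot: [0.005, 1.0, -0.0, 0.002]
ft_force: [0.4, 0.1, -0.5]
grip_width: 0.0559
clock: 27.0
eef_pos: [0.6185, -0.2351, 0.2176]
tool_rot: [0.477, 0.879, 0.001, 0.002]
ft_force: [0.1, 0.3, 1.0]
grip_width: 0.0555
axis torque -0.014 Faxis 1.0 w 0.05553490813801499 j6 -0.94 t 27.0
shift rows(25mm): [-0.03  0.    0.04]
turn /180: [0.001  0.0006 0.1316] deg 23.7
shift after turn: [-0.03  0.02  0.04]  j [-0.36  0.58  0.48  1.47  0.   -0.94] eef [ 0.6185 -0.2351  0.2176] F [0.1 0.8 0.3] T [ 0.04  0.02 -0.02] w 0.0556 t 27.05
```

View pics/z8.png

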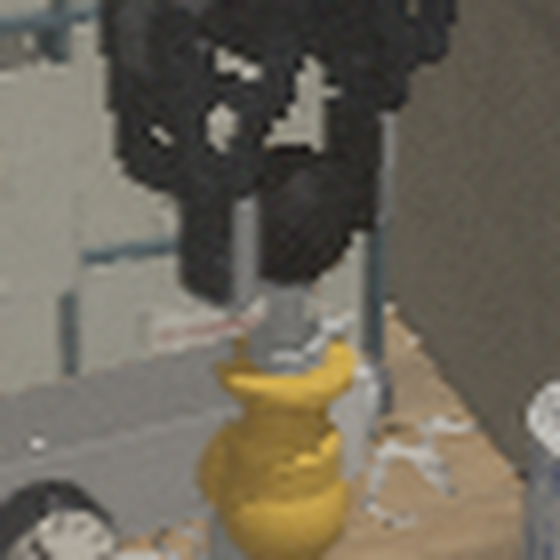

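```bash

python3 -m inch '[[0,0,0,0,0,0,1],[0,0,0,0,0,0,1],[0,0,0,0,0,0,1],[0,0,0,0,0,0,1],[0,0,0,0,0,0,1],[0,0,0,0,0,-0.03,1],[0,0,0,0,0,-0.03,1],[0,0,0,0,0,-0.03,1]]'
python3 -c "from h import *;tq('d')"
python3 -m inch '[[0,0,0,0,0,-0.03,1],[0,0,0,0,0,-0.03,1],[0,0,0,0,0,-0.03,1],[0,0,0,0,0,-0.03,1],[0,0,0,0,0,-0.03,1],[0,0,0,0,0,-0.03,1],[0,0,0,0,0,-0.03,1],[0,0,0,0,0,-0.03,1]]'
python3 -c "from h import *;tq('d')"
python3 -m inch '[[0,0,0,0,0,-0.01,1],[0,0,0,0,0,-0.01,1],[0,0,0,0,0,-0.01,-1],[0,0,0,0,0,-0.01,-1],[0,0,0,0,0,-0.01,-1],[0,0,0,0,0,0,-1],[0,0,0,0,0,0,-1],[0,0,-0.5,0,0,0,-1]]'
python3 -m inch '[[0,0,-1,0,0,0,-1],[0,0,-1,0,0,0,-1],[0,0,-1,0,0,0,-1],[0,0,-1,0,0,0,-1],[0,0,-1,0,0,0,-1],[0,0,-1,0,0,0,-1],[0,0,0,0,0,0,-1],[0,0,0,0,0,0,-1]]'
python3 - <<'E'
from h import *
shot('side','side9')
a=cv2.imread('pics/side9.png')
z=np.hstack([a[145:195,315:365],a[175:225,262:312]])
cv2.imwrite('pics/z9.png',cv2.resize(z,None,fx=8,fy=8,interpolation=cv2.INTER_LANCZOS4))
for k in 'sd':
  A=AX[k];u=np.cross(A,ys)
  for g in(-10,0,150,165,180,187,195,205):
    for r in(.012,.024):
      t=C[k]-.041*A+r*(np.cos(np.radians(g))*ys+np.sin(np.radians(g))*u)
      o=np.array([315,145]) if k=='d' else np.array([262-50,175])
      print(k,g,r,((proj('side',t)[0]-o)*8).round(0))
E
```

```text
clock: 27.85
eef_pos: [0.6184, -0.2336, 0.2179]
tool_rot: [0.346, 0.938, 0.001, 0.001]
ft_force: [1.0, 11.3, 1.2]
grip_width: 0.0371
axis torque -0.261 Faxis 1.2 w 0.03707016410234246 j6 -1.226 t 27.85
clock: 28.65
eef_pos: [0.6174, -0.2349, 0.2173]
tool_rot: [-0.023, 1.0, 0.0, 0.001]
ft_force: [-4.1, 4.5, 2.8]
grip_width: 0.0374
axis torque -0.353 Faxis 2.8 w 0.037421901488248414 j6 -1.98 t 28.65
clock: 29.45
eef_pos: [0.6173, -0.2352, 0.228]
tool_rot: [-0.099, 0.995, 0.0, -0.0]
ft_force: [1.1, 0.7, -0.1]
grip_width: 0.0852
clock: 30.25
eef_pos: [0.6183, -0.2354, 0.3803]
tool_rot: [-0.1, 0.995, -0.001, 0.002]
ft_force: [0.2, -0.2, 0.0]
grip_width: 0.0852
s -10 0.012 [531. 183.]
s -10 0.024 [487. 188.]
s 0 0.012 [533. 189.]
s 0 0.024 [491. 201.]
s 150 0.012 [618. 187.]
s 150 0.024 [662. 196.]
s 165 0.012 [619. 177.]
s 165 0.024 [662. 175.]
s 180 0.012 [616. 166.]
s 180 0.024 [657. 155.]
s 187 0.012 [614. 162.]
s 187 0.024 [652. 146.]
s 195 0.012 [610. 157.]
s 195 0.024 [646. 137.]
s 205 0.012 [605. 152.]
s 205 0.024 [636. 126.]
d -10 0.012 [161. 219.]
d -10 0.024 [121. 226.]
d 0 0.012 [163. 223.]
d 0 0.024 [127. 232.]
d 150 0.012 [241. 214.]
d 150 0.024 [282. 215.]
d 165 0.012 [240. 208.]
d 165 0.024 [280. 204.]
d 180 0.012 [236. 203.]
d 180 0.024 [272. 194.]
d 187 0.012 [233. 201.]
d 187 0.024 [266. 189.]
d 195 0.012 [229. 199.]
d 195 0.024 [259. 185.]
d 205 0.012 [224. 196.]
d 205 0.024 [248. 180.]
```

View pics/z9.png

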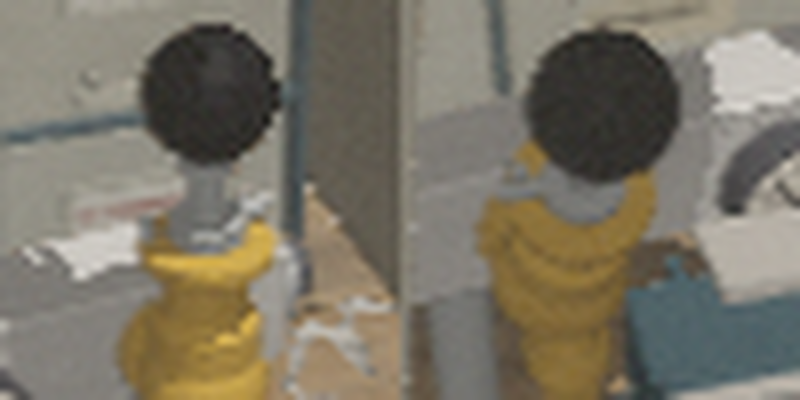

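View pics/side9.png

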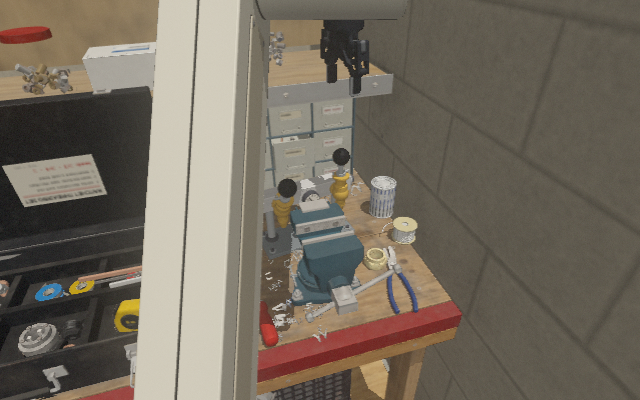

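Both pointers match the predicted stops. Drain tip in the crop is ≈(265,195), predicted (266,189) for open. Supply tip is ≈(498,187), predicted (487,188) for shut. The arm is clear and the loose items are unmoved. Handing in.

```bash
python3 -c "
from h import *
print(bot.get_obs()['joint_vel'].round(4));print(bot.job_done())"
```

```text
[-0.0003  0.0055 -0.0315  0.0024  0.0004 -0.0025]
the job is handed in; nothing more can be done
None
```

I shut the supply valve first, clockwise to its stop, then opened the drain valve anticlockwise to its stop. I released both, backed the gripper clear and handed the job in at about 30 s of the 72 s allowed.

- **Supply (left, leaning knob):** I turned it in three strokes and a slow finishing press, and the fingers slipped at the stop (up to about 1 N·m, against 0.18 to turn it). Its pointer went from front-right to the left, within about 1.5 px of the predicted shut position.
- **Drain (right, upright knob):** I turned it with one long stroke and one re-gripped stroke, about 320° of finger turn after the knob's 195° of travel. Its pointer is at the right, within 1 px of the predicted open position, and did not move in the second stroke.
- **Surroundings:** the last side picture showed the tin and spool where they had been. The arm hid part of the screwdriver in that view, and I never checked the nipple closely. I saw no sign of contact.

**Weak points:** the pictures only fix the pointer angles to about ±10°. The torque at the drain's stop was low, 0.26 to 0.35 N·m, so that stop rests mainly on the pointer and on the extra turning. The readings at the end of the first and third supply strokes (about −0.1 N·m) did not fit steady pressing on a stop, which is why I added the finishing press.

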